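# Put the bottle roller in third gear and start it

## Robot

A 7-joint arm with a two-finger parallel gripper is mounted at the origin on a cart in front of the work surface, level with it; the furniture and walls round the work are solid. World frame = base frame: x ahead of the robot, y to its left, z up, the work surface at z = 0. Lengths are in m, angles in rad, forces in N, time in s.
With the tool pointing down it reaches from about 0.4 to 0.9 m from the base axis. Payload 5.5 kg.
Tool frame: the origin (TCP) lies between the finger pads; the fingertips stand 17 mm ahead of it and the grasp point (between the pads) lies 2 mm behind it; z points along the fingers, y is the direction in which the jaws open and shut (so a half turn about z gives the same grasp; the last joint's range is limited). The gripper opens to 85 mm and grips with 20 to 120 N. Pads are 22 mm wide; open, the fingers measure 114 mm over their backs; the gripper's body (76 mm by 85 mm) begins 54 mm behind the grasp point. The pads swing forward as they close: fully open they stand 13 mm farther back than shut.
Start: joints at [-0.855, 0.501, -0.427, 1.55, 0.221, 1.138, -0.21], TCP at [0.284, 0.585, 0.248] pointing down, gripper open.
Joint ranges: [-2.88, 2.88], [-0.31, 2.03], [-1.54, 1.56], [0.2, 2.42], [-1.41, 4.55], [0.19, 2.02], [-2.57, 2.57]. Speed limits (rad/s): [2.57, 2.57, 3.14, 3.14, 3.14, 3.14, 3.14].

## Interface

Orientations are given as a unit quaternion [x, y, z, w].
In Python, from cell import env, vision gives the robot as it stands.
- The arm moves only by the tool step_arm, never from a script. Its arguments are lists of equal length, an entry for each row: "twist": the turn, a rotation vector about the world's x, y, z in degrees, a list of three; "slide": the shift along the world's x, y, z in cm, a list of three; "claw": the finger opening in cm, from 0 to 8.54. A call has 1 to 12 rows; each row is the pose to reach, as a shift and turn from the pose commanded when the call began; what a row does not reach only later rows make up. A row lasts 1/8 s, in which the tool goes at most 62.5 mm and 10.7 degrees, less where a joint would pass 70% of its speed; a pose out of reach is approached as far as the arm can. A call with a gripper value outside its range is refused whole. The fingers move at their own pace and stop on an object; "squeeze" is the grip in N (left out, the last holds). Time passes only in rows, so rows that repeat a pose let the fingers close. It gives the time, the measured TCP pose, the force and the opening at its end, in the units of the state.
- env.sense(): the state, without advancing time (a new reading comes with each control period).
- vision.snapshot(name): name is "scene" or "top"; returns the picture (384x512x3 uint8, blue, green, red); there is no depth.
- vision.get_calibration(name): a dict with "K" (3x3 intrinsics, pixels), "R" (3x3) and "t" (3): a world point X has camera coordinates R X + t. Camera axes: x right, y down, z forward; pixel columns grow to the right and rows downward; lengths in m; the calibration is good to about 2 mm. A picture is of the moment at which its call begins. get_calibration takes no time and is no camera call.
- env.finish_job(): hands the job in, once; it reports no verdict.
The state is a dict: "clock": time; "joints": joint angles; "qvel": joint speeds; "joint_torque": joint torques, N m; "eef_pos": TCP position; "tcp_rot": TCP orientation; "contact_force": force on the tool from outside, world axes, zero at the start; "ft_torque": the same for the moment, N m; "grip_width": opening from 0.0 (shut) to 1.0 (fully open).
Only numpy, scipy, OpenCV 4.12 (cv2) and the standard library are available. Lean on these libraries where they do the work, as an engineer would, in place of code of your own. Each camera call takes 0.05 s, during which the arm holds its last target.

## Task

The bottle roller's gear lever has been left somewhere along the left-hand slot of its H-shaped gate. Without gripping the lever, push it with the fingertips to the middle of the gate, across to the right, then forward (away from you) fully home into the third slot. Only when it is home, press the green start button fully down and let it spring back; leave the red stop button alone, and do not disturb the bottle on the rollers or the things round the machine.

Things in the scene. Friction and masses are not known exactly. Their poses are not given: they have to be found in the camera images.
- roller: Pale blue-grey bench bottle roller, fixed. Origin on the worktop below the gate's centre; its +x forward (away from the robot), +y left. mm: control panel in front x -125..-50, y -65..65, 75 high; gate block x -50..55, same y, 105 high; to its left the bed, y 65..280, x -64..64: two black rollers along y carrying the bottle (top 132 high), end bracket 98 high.
- gate_center (a point): Centre of the H gate, upper face of its steel plate, 105 mm above the worktop. Slots along the roller's x at y +17 (left) and -17 mm (right), 14 wide, 55 long, joined at mid-length by a cross channel 15 wide with rounded corners: the lever crosses only with lever_shift within about 0.03 of 0. Marked by dots: 1 left forward, 2 left back, 3 right forward, 4 right back.
- lever_knob (a point): Centre of the gear lever's black pear-shaped grip, 34 mm wide, reaching 29 mm below and 25 above this point; below it a 10 mm steel rod. In the roller's frame it lies at (155 sin s, -155 sin c cos s, 20 + 155 cos c cos s) mm, s = lever_shift, c = lever_cross (pivot 20 mm above the origin), so about 175 mm above the worktop.
- lever_shift (a joint): Gear lever forward and back, rad: 0 in the middle (neutral), about +0.26 home at the forward end of a slot, -0.26 at the back end; starts anywhere between. Stays where it is left; a push of some 2 to 3 N at the grip moves it.
- lever_cross (a joint): Gear lever sideways, rad: about -0.20 in the left slot (where it starts), 0 half-way across, +0.20 in the right slot. Stays where it is left; some 2 to 3 N at the grip moves it, once the lever is in the middle.
- start (a joint): Green start button, m pressed: 0 up, 0.005 fully down; springs back; 5 N presses it fully. Pressed counts from 0.0035.
- start_top (a point): Centre of the top face of the green button (24 mm across), when up at (-88, +32, 96) mm in the roller's frame; it presses straight down.
- stop (a joint): Red stop button, m pressed: 0 up, 0.005 fully down; 5 N presses it fully. Leave it alone.
- stop_top (a point): Centre of the top face of the red button (24 mm across), at (-88, -32, 96) mm in the roller's frame, 64 mm right of the green one.
- amber_bottle: Loose brown bottle with black cap, 50 mm across, 108 long, lying on the two rollers; origin at the centre of its base, its z along the bottle. Leave it there.
- timer: Loose small grey-white timer, 22 x 66 x 58 mm, standing right of the machine; origin at the centre of its underside. Bystander.
- petri: Loose petri dish, 60 mm across, 16 high, right of the machine; origin at the centre of its underside. Bystander.
- plate: Loose clear well plate, 85 x 128 x 14 mm, left in front; origin at the centre of its underside. Bystander.
- marker: Loose black marker pen, 138 mm long, 13 thick, lying to the left in front; origin at the centre of its underside. Bystander.
- beaker: Loose small glass beaker, 50 mm across, 60 high, to the left; origin at the centre of its underside. Bystander.

How it is judged:
By the outcome, as a careful person would: the job done as asked, in the order asked, and still so for the second after the job is handed in, with the robot touching nothing.
It also fails if it takes over 53 s, if anything falls off the work surface, if the arm or the gripper's body presses on something with over 40 N, if the wrist force passes 120 N, or if a joint passes its speed limit or range.

## Working session

There is one attempt and no reset: what is moved stays moved. The work goes in short steps, Python scripts to look and compute and a tool call to move; the robot and the scene stay as the last step left them, time stands still between calls to the robot, and variables do not carry over. Pictures are saved under pics/ and viewed, and the job is handed in when it is done.

Besides the shell and the picture viewer there is one more tool, called after "Request:" as name(argument=value, ...) on one line, values as JSON. step_arm: Moves the arm, as the interface text tells. Its arguments: {"type":"object","properties":{"twist":{"type":"array"},"slide":{"type":"array"},"claw":{"type":"array"},"squeeze":{"type":"number"}},"required":["twist","slide","claw"]}

```bash
ls; mkdir -p pics; python3 - <<'E'
from cell import env, vision
import cv2
s=env.sense();print(s)
for n in("scene","top"):
    im=vision.snapshot(n);cv2.imwrite(f"pics/{n}0.png",im)
    print(vision.get_calibration(n))
E
```

```text
pics
{'clock': 0.0, 'joints': array([-0.85478909,  0.50184641, -0.42677193,  1.55145763,  0.22082322,
        1.13827555, -0.2103108 ]), 'qvel': array([-0.00140057,  0.00018044,  0.00056122, -0.00152213,  0.0012792 ,
        0.00020432,  0.00057341]), 'joint_torque': array([ 4.09423310e-04, -5.69539332e+01, -5.81560314e+00, -2.80929118e+01,
        1.06787132e-02,  1.24210602e-02,  5.97173084e-06]), 'eef_pos': array([0.28413909, 0.58387803, 0.24725533]), 'tcp_rot': array([ 2.24455557e-01,  9.74483850e-01, -9.34525218e-04, -2.35984415e-04]), 'contact_force': array([-0.39090217, -1.11698569, -1.01283021]), 'ft_torque': array([ 0.00533588,  0.01944778, -0.04328896]), 'grip_width': 1.0030020638297443}
{'K': array([[390.54504758,   0.        , 255.9173448 ],
       [  0.        , 390.54504758, 190.21078333],
       [  0.        ,   0.        ,   1.        ]]), 'R': array([[-0.58532898, -0.81077735,  0.00548412],
       [-0.34257824,  0.24117763, -0.90800523],
       [ 0.73486743, -0.53336052, -0.41892293]]), 't': array([0.25563311, 0.28611303, 1.08669651])}
{'K': array([[396.09994815,   0.        , 252.90752603],
       [  0.        , 396.09994815, 182.89135119],
       [  0.        ,   0.        ,   1.        ]]), 'R': array([[-9.51325750e-03, -9.99954740e-01, -1.27446199e-04],
       [-9.78289978e-01,  9.33353215e-03, -2.07030443e-01],
       [ 2.07022263e-01, -1.84485458e-03, -9.78334493e-01]]), 't': array([-0.04800546,  0.49697011,  1.26984561])}
```

View pics/scene0.png

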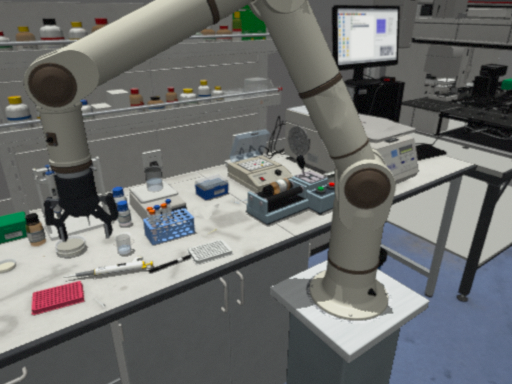

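View pics/top0.png

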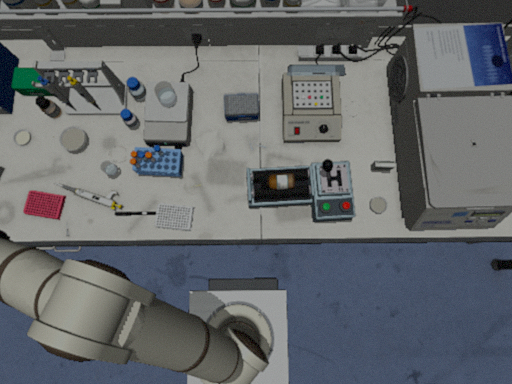

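The top view shows the gate near (333,180), the black knob near (327,165), the green button near (326,207) and the red one near (346,206). I'll enlarge it and measure.

```bash
cat > h.py <<'E'
import numpy as np,cv2
from cell import env,vision
def ray(n,u,v):
    c=vision.get_calibration(n);K,R,t=c["K"],c["R"],c["t"]
    return -R.T@t, R.T@np.linalg.inv(K)@np.array([u,v,1.])
def plane(n,u,v,z):
    o,d=ray(n,u,v);return o+d*(z-o[2])/d[2]
def proj(n,X):
    c=vision.get_calibration(n);p=c["K"]@(c["R"]@np.asarray(X,float)+c["t"]);return p[:2]/p[2]
def cent(m):
    k,l,st,ce=cv2.connectedComponentsWithStats(m.astype(np.uint8));
    return [(st[i,4],ce[i].round(2),st[i,:4]) for i in range(1,k) if st[i,4]>15]
E
python3 - <<'E'
from h import *
im=cv2.imread("pics/top0.png");x0,y0=235,140
c=im[y0:y0+90,x0:x0+170];cv2.imwrite("pics/topc.png",cv2.resize(c,None,fx=4.7,fy=4.7,interpolation=cv2.INTER_CUBIC))
h=cv2.cvtColor(im,cv2.COLOR_BGR2HSV)
roi=np.zeros(im.shape[:2],bool);roi[195:220,310:358]=1
g=roi&(h[...,0]>40)&(h[...,0]<85)&(h[...,1]>130)&(h[...,2]>60)
r=roi&((h[...,0]<8)|(h[...,0]>172))&(h[...,1]>130)&(h[...,2]>60)
for m in(g,r):
    for a in cent(m): print(a,plane("top",*a[1],.096))
roi[:]=0;roi[155:195,312:345]=1
for a in cent(roi&(h[...,2]<45)): print('blk',a,plane("top",*a[1],.175))
E
```

```text
(np.int32(43), array([325.88, 206.12]), array([323, 203,   7,   7], dtype=int32)) [ 0.40936836 -0.2842723   0.096     ]
(np.int32(48), array([345.75, 205.  ]), array([342, 202,   8,   7], dtype=int32)) [ 0.41236598 -0.34774348  0.096     ]
blk (np.int32(99), array([327.14, 165.83]), array([322, 160,  11,  15], dtype=int32)) [ 0.5214483  -0.27922247  0.175     ]
blk (np.int32(90), array([334.9 , 178.69]), array([328, 171,  14,  15], dtype=int32)) [ 0.4810924  -0.30076675  0.175     ]
```

View pics/topc.png

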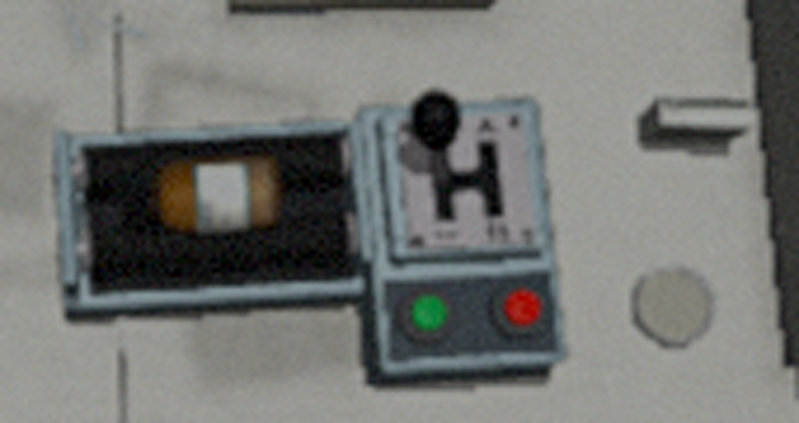

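```bash
python3 - <<'E'
from h import *
im=cv2.imread("pics/scene0.png")
a=proj("scene",(.5,-.31,.1));print(a)
x0,y0=235,150
cv2.imwrite("pics/scenec.png",cv2.resize(im[y0:y0+80,x0:x0+110],None,fx=7,fy=7,interpolation=cv2.INTER_CUBIC))
# yaw from bed's outer edges: top view, line fit of rear and front edges (blue-grey frame vs dark)
t=cv2.imread("pics/top0.png");g=cv2.cvtColor(t,cv2.COLOR_BGR2GRAY).astype(float)
gy=np.abs(np.diff(cv2.GaussianBlur(g,(0,0),1),axis=0))
for name,r0,r1 in(("rear",164,178),("front",196,208)):
    pts=[]
    for u in range(256,306):
        col=gy[r0:r1,u];k=col.argmax()
        w=col[max(0,k-2):k+3];pts.append((u,r0+max(0,k-2)+(w*np.arange(len(w))).sum()/w.sum()+.5))
    p=np.array(pts,np.float32);vx,vy,cx,cy=cv2.fitLine(p,cv2.DIST_HUBER,0,.01,.01).ravel()
    A=plane("top",256,cy+(256-cx)*vy/vx,.08);B=plane("top",306,cy+(306-cx)*vy/vx,.08)
    d=A-B;print(name,np.degrees(np.arctan2(-d[0],d[1])),A,B)
yaw=.047
g_,r_=np.array([.40937,-.28427]),np.array([.41237,-.34774])
for yaw in(.04,.047):
    ex=np.array([np.cos(yaw),np.sin(yaw)]);ey=np.array([-ex[1],ex[0]])
    O=(g_+r_)/2+.088*ex
    print(yaw,O,'knob roller',[( np.array([.52145,-.27922])-O)@e for e in(ex,ey)],'H px pred',proj("top",(*O,.105)),proj('scene',(*O,.105)))
E
```

```text
[309.10751469 177.64919105]
rear 2.951375279740656 [ 0.53225522 -0.06324621  0.08      ] [ 0.54074675 -0.22794864  0.08      ]
front 2.509589578560419 [ 0.42808888 -0.06208681  0.08      ] [ 0.43518593 -0.22401407  0.08      ]
0.04 [ 0.49879961 -0.31248594] knob roller [np.float64(0.023962555452626228), np.float64(0.03233355534916605)] H px pred [333.84654671 178.01229749] [309.84364172 176.46425725]
0.047 [ 0.49877282 -0.31187052] knob roller [np.float64(0.024186145420265665), np.float64(0.03154903169263669)] H px pred [333.65526226 178.02222923] [309.73575601 176.50028695]
```

View pics/scenec.png

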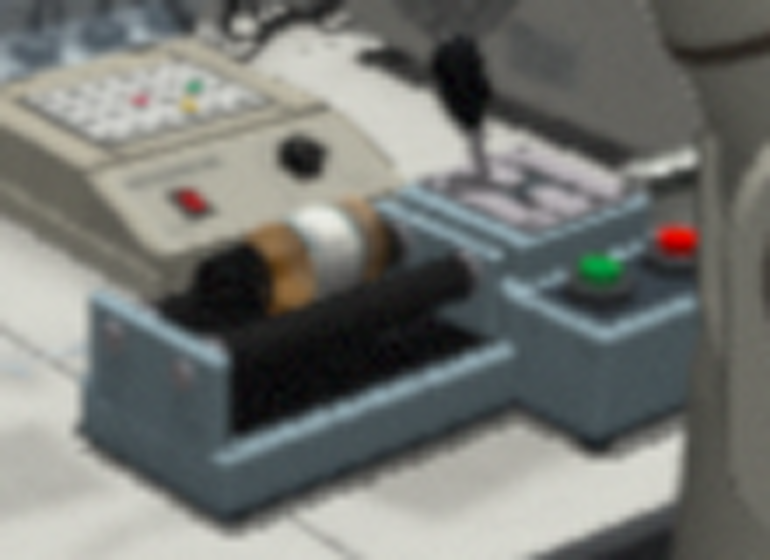

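Request:
step_arm(twist=[[0,0,5],[0,0,10],[0,0,15],[0,0,20],[0,0,25],[0,0,28.6],[0,0,28.6],[0,0,28.6],[0,0,28.6],[0,0,28.6],[0,0,28.6],[0,0,28.6]], slide=[[1,-2,3],[4,-6,6],[7,-11,8],[10,-16,8],[13,-21,8],[16,-26,8],[18,-31,8],[20,-36,8],[22,-41,8],[24,-46,8],[26,-51,8],[27,-56,8]], claw=[0,0,0,0,0,0,0,0,0,0,0,0], squeeze=20)

```text
clock: 1.6
eef_pos: [0.5547, 0.0226, 0.3278]
tcp_rot: [-0.023, 1.0, 0.0, -0.0]
contact_force: [0.6, -0.6, -0.2]
grip_width: -0.003
```

Request:
step_arm(twist=[[0,0,0],[0,0,0],[0,0,0],[0,0,0],[0,0,0],[0,0,0],[0,0,0],[0,0,0]], slide=[[0.2,-5,0],[0.5,-10,0],[0.8,-15,0],[1,-20,0],[1.3,-25,0],[1.3,-30,0],[1.3,-30,-2],[1.3,-30,-4]], claw=[0,0,0,0,0,0,0,0])

```text
clock: 2.6
eef_pos: [0.5668, -0.2765, 0.2873]
tcp_rot: [-0.022, 1.0, 0.0, -0.0]
contact_force: [0.0, 1.1, 0.5]
grip_width: 0.003
```

```bash
cat > look.py <<'E'
from h import *
import sys
n=sys.argv[1]
t=vision.snapshot("top");s=vision.snapshot("scene")
a=cv2.resize(t[130:230,270:390],(480,400),interpolation=cv2.INTER_CUBIC)
b=cv2.resize(s[130:205,270:350],(400,375),interpolation=cv2.INTER_CUBIC);b=cv2.copyMakeBorder(b,0,25,0,0,cv2.BORDER_CONSTANT)
cv2.imwrite(f"pics/{n}.png",cv2.resize(np.hstack([a,b]),(792,360)));cv2.imwrite(f"pics/{n}_t.png",t);cv2.imwrite(f"pics/{n}_s.png",s)
e=env.sense();print(e["eef_pos"].round(4),e["contact_force"].round(1),e["joints"].round(2))
O=np.array([.4988,-.3119]);ex=np.array([.9989,.047]);ey=np.array([-.047,.9989])
print("tcp roller",(e["eef_pos"][:2]-O)@ex,(e["eef_pos"][:2]-O)@ey)
E
python3 look.py p1
```

```text
[ 0.5655 -0.2749  0.2851] [-0.8  0.6 -0.5] [ 0.47  0.4  -0.08  1.57  0.03  1.17  2.  ]
tcp roller 0.06839416483475018 0.03379510038787714
```

View pics/p1.png

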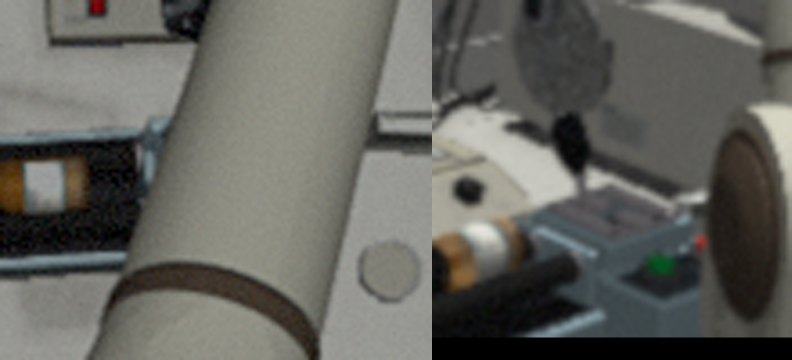

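View pics/p1_s.png

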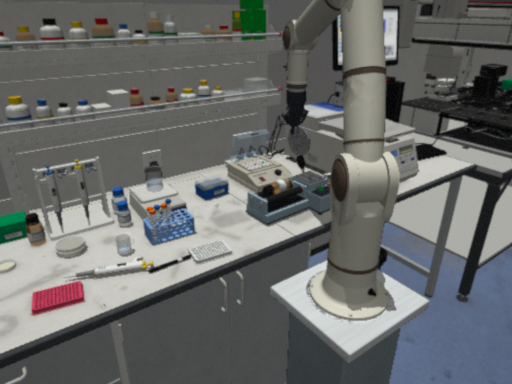

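View pics/p1_t.png

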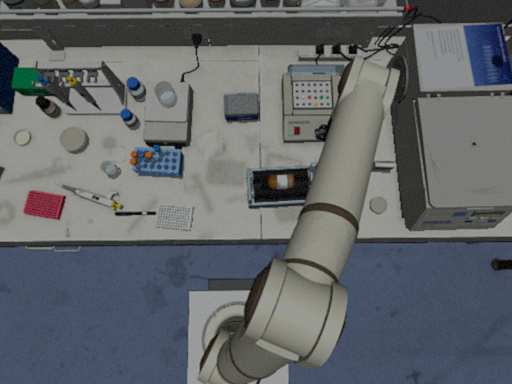

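```bash
cat >> h.py <<'E'
O=np.array([.4988,-.3119]);EX=np.array([.9989,.047]);EY=np.array([-.047,.9989])
def W(x,y,z): return np.array([*(O+x*EX+y*EY),z])
def knob(s,c,L=.155): return W(L*np.sin(s),-L*np.sin(c)*np.cos(s),.02+L*np.cos(c)*np.cos(s))
E
python3 - <<'E'
from h import *
im=cv2.imread("pics/p1_s.png");g=cv2.cvtColor(im,cv2.COLOR_BGR2GRAY)
m=np.zeros(g.shape,bool);m[150:178,288:316]=g[150:178,288:316]<50
for a in cent(m):print(a)
for s in(-.1,0,.1,.15,.2,.26):print(s,proj("scene",knob(s,-.2)),proj("top",knob(s,-.2)), 'bottom',proj("scene",knob(s,-.2,.126)),'top',proj("scene",knob(s,-.2,.18)))
for s in(0,):
  for c in(-.1,0,.1,.2):print(s,c,proj("scene",knob(s,c)))
print(proj("scene",knob(.26,.2)))
E
```

```text
(np.int32(87), array([301.11, 161.26]), array([296, 155,  13,  13], dtype=int32))
-0.1 [308.13127271 163.89262338] [328.45832379 178.76256082] bottom [308.19068054 170.09449345] top [308.07897207 158.43270728]
0 [305.28127936 162.60177151] [327.96658206 173.75426889] bottom [305.89633275 169.0209894 ] top [304.74118478 156.96488724]
0.1 [302.50478084 161.67294918] [327.48573645 168.88109576] bottom [303.65459161 168.23409624] top [301.49782838 155.9269922 ]
0.15 [301.15351997 161.34530112] [327.25141927 166.51558788] bottom [302.56098194 167.94941399] top [299.92265294 155.56980957]
0.2 [299.83163302 161.10875579] [327.02220114 164.20780692] bottom [301.48935278 167.73746215] top [298.38397504 155.32002124]
0.26 [298.28881128 160.94455472] [326.7549009  161.52498169] bottom [300.23621848 167.57894915] top [296.59113241 155.16093061]
0 -0.1 [308.08050381 161.20657194]
0 0 [310.85412782 160.18308149]
0 0.1 [313.57139506 159.53676201]
0 0.2 [316.20323974 159.26820061]
[308.7944834  157.81831141]
```

Request:
step_arm(twist=[[0,0,0],[0,0,0],[0,0,0],[0,0,0],[0,0,0]], slide=[[0,-0.1,-3],[0,-0.2,-6],[0,-0.2,-9],[0,-0.2,-12],[0,-0.2,-12]], claw=[0,0,0,0,0])

```text
clock: 3.32
eef_pos: [0.5658, -0.2765, 0.1663]
tcp_rot: [-0.023, 1.0, 0.001, -0.002]
contact_force: [-0.4, 0.0, 0.6]
grip_width: 0.001
```

```bash
python3 look.py p2
```

```text
[ 0.568  -0.2776  0.1694] [-0.1 -0.8  0.6] [ 0.47  0.52 -0.08  1.68  0.05  0.95  1.99]
tcp roller 0.07072077159333927 0.031027394138302435
```

View pics/p2.png

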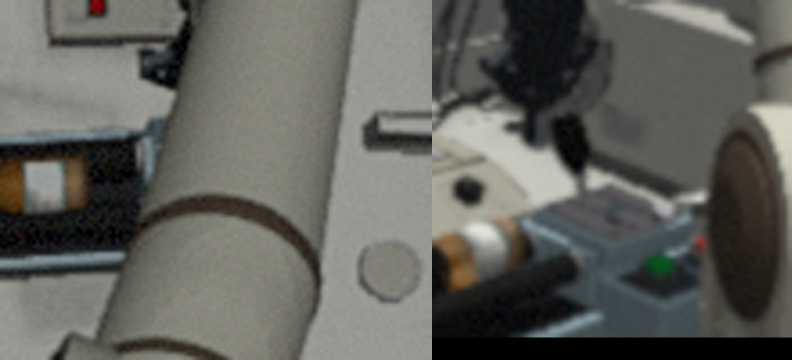

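Request:
step_arm(twist=[[0,0,0],[0,0,0],[0,0,0],[0,0,0],[0,0,0],[0,0,0],[0,0,0],[0,0,0],[0,0,0]], slide=[[-0.5,0,0],[-1,0,0],[-1.4,-0.1,0],[-1.8,-0.1,0],[-2.2,-0.1,0],[-2.6,-0.1,0],[-3,-0.1,0],[-3.4,-0.2,0],[-3.4,-0.2,0]], claw=[0,0,0,0,0,0,0,0,0])

```text
clock: 4.55
eef_pos: [0.5326, -0.2794, 0.168]
tcp_rot: [-0.023, 1.0, 0.0, -0.001]
contact_force: [1.4, 0.7, 0.7]
grip_width: 0.002
```

```bash
python3 look.py p3; python3 -c "
from h import *
print(proj('scene',(.533,-.28,.15)),proj('scene',(.567,-.278,.15)))"
```

```text
[ 0.5328 -0.2794  0.168 ] [ 1.1 -0.7  0.3] [ 0.5   0.47 -0.08  1.76  0.04  0.92  2.02]
tcp roller 0.035474148374094294 0.030854276620426568
[298.71654577 165.20113521] [292.78169479 162.83309052]
```

View pics/p3.png

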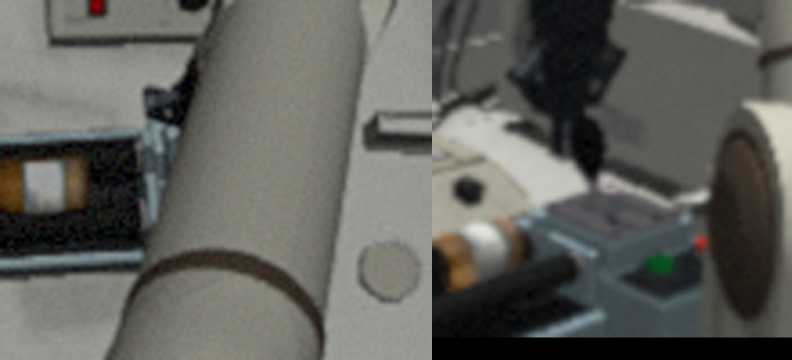

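Request:
step_arm(twist=[[0,0,0],[0,0,0],[0,0,0]], slide=[[1,0,0],[2.5,0,0],[2.5,0,0]], claw=[0,0,0])

```text
clock: 5.03
eef_pos: [0.5601, -0.2789, 0.1681]
tcp_rot: [-0.024, 1.0, 0.0, 0.0]
contact_force: [-0.1, 0.2, 0.1]
grip_width: -0.002
```

```bash
cat >meas.py <<'E'
from h import *
import sys
im=cv2.imread(sys.argv[1]);g=cv2.cvtColor(im,cv2.COLOR_BGR2GRAY)
v0,v1,u0,u1=map(int,sys.argv[2:6])
for th in(45,50,60):
    m=np.zeros(g.shape,bool);m[v0:v1,u0:u1]=g[v0:v1,u0:u1]<th
    for a in cent(m):print(th,a)
E
python3 look.py p4;python3 meas.py pics/p4_s.png 150 178 300 316;python3 -c "
import cv2;a=cv2.imread('pics/p4_s.png')[145:180,280:325];cv2.imwrite('pics/p4z.png',cv2.resize(a,None,fx=14,fy=14,interpolation=cv2.INTER_NEAREST))"
```

```text
[ 0.5584 -0.2792  0.1679] [-0.5 -0.3 -0.1] [ 0.48  0.51 -0.08  1.7   0.05  0.94  2.  ]
tcp roller 0.061111246715001025 0.02982719811705221
45 (np.int32(76), array([304.14, 161.97]), array([300, 156,   9,  14], dtype=int32))
50 (np.int32(78), array([304.23, 162.09]), array([300, 156,   9,  14], dtype=int32))
60 (np.int32(109), array([305.72, 163.06]), array([300, 156,  16,  15], dtype=int32))
```

View pics/p4z.png

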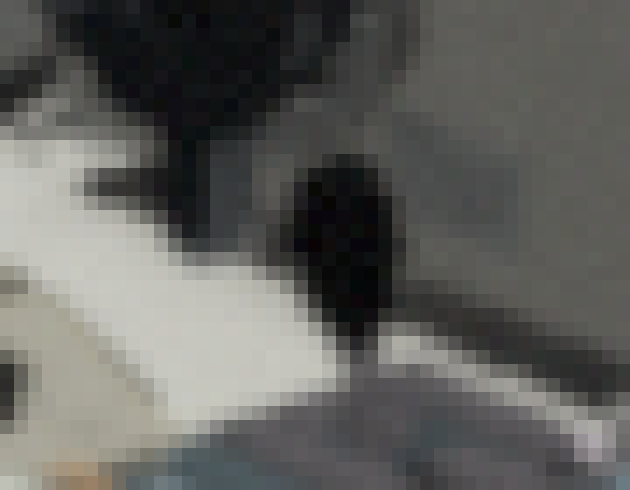

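Request:
step_arm(twist=[[0,0,0],[0,0,0],[0,0,0],[0,0,0],[0,0,0],[0,0,0],[0,0,0],[0,0,0]], slide=[[-1,0,0],[-2,0,0],[-2.4,0,0],[-2.8,0,0],[-3.1,0,0],[-3.1,0,0],[-1.5,0,0],[-0.5,0,0]], claw=[0,0,0,0,0,0,0,0])

```text
clock: 6.12
eef_pos: [0.5547, -0.2789, 0.1681]
tcp_rot: [-0.024, 1.0, 0.0, -0.0]
contact_force: [0.9, -0.3, -0.5]
grip_width: -0.003
```

```bash

python3 look.py p5;python3 meas.py pics/p5_s.png 150 175 300 316
```

```text
[ 0.555  -0.2786  0.1679] [-0.4  0.1  0.2] [ 0.48  0.5  -0.08  1.71  0.05  0.94  2.  ]
tcp roller 0.057730114821266124 0.03062881744964429
45 (np.int32(78), array([305.08, 162.44]), array([301, 157,   9,  13], dtype=int32))
50 (np.int32(81), array([305.06, 162.58]), array([300, 157,  10,  13], dtype=int32))
60 (np.int32(108), array([306.29, 163.4 ]), array([300, 157,  16,  14], dtype=int32))
```

View pics/p5.png

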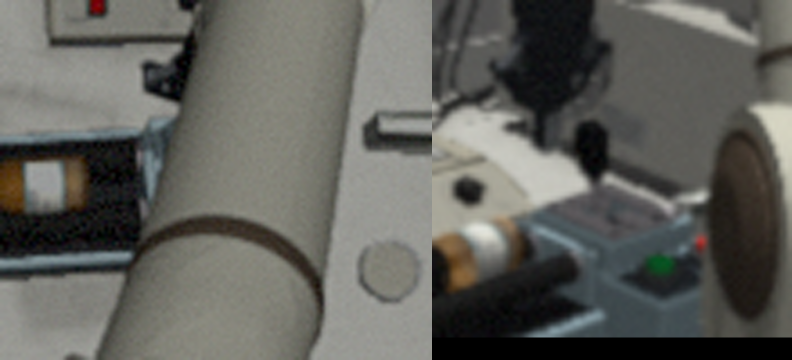

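Request:
step_arm(twist=[[0,0,0],[0,0,0],[0,0,0],[0,0,0],[0,0,0]], slide=[[0,2,0],[0,4.2,0],[-3,4.2,0],[-6,4.2,0],[-6,4.2,0]], claw=[0,0,0,0,0])

```text
clock: 6.85
eef_pos: [0.4909, -0.2359, 0.1682]
tcp_rot: [-0.023, 1.0, 0.0, -0.001]
contact_force: [-0.2, -0.1, -0.8]
grip_width: -0.0
```

```bash

python3 look.py p6
```

```text
[ 0.4939 -0.2362  0.1688] [1.5 0.6 0.2] [ 0.47  0.38 -0.09  1.89  0.04  0.87  1.98]
tcp roller -0.0013574403405806218 0.07588065949472893
```

View pics/p6.png

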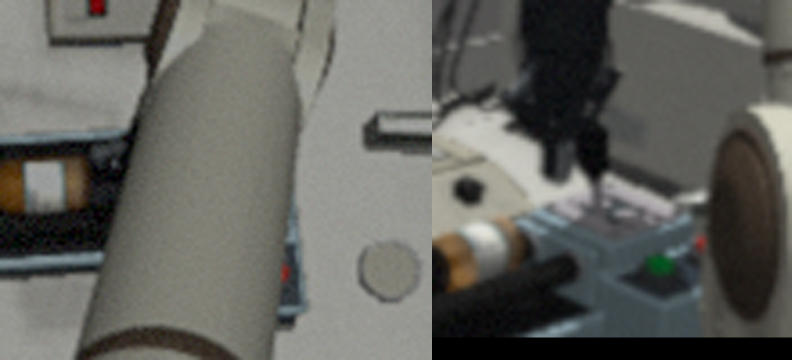

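Request:
step_arm(twist=[[0,0,0],[0,0,0],[0,0,0],[0,0,0],[0,0,0],[0,0,0]], slide=[[0.1,-0.6,0],[0.2,-1.1,0],[0.2,-1.5,0],[0.2,-1.9,0],[0.2,-2.3,0],[0.2,-2.5,0]], claw=[0,0,0,0,0,0])

```text
clock: 7.7
eef_pos: [0.4978, -0.2626, 0.1707]
tcp_rot: [-0.024, 1.0, -0.0, 0.002]
contact_force: [-1.8, 5.0, 15.3]
grip_width: -0.001
```

```bash

python3 look.py p7
```

```text
[ 0.4978 -0.2628  0.1708] [-1.3  3.6 13.7] [ 0.5   0.4  -0.08  1.86  0.04  0.88  2.02]
tcp roller 0.0013298143635475759 0.04905015920511274
```

View pics/p7.png

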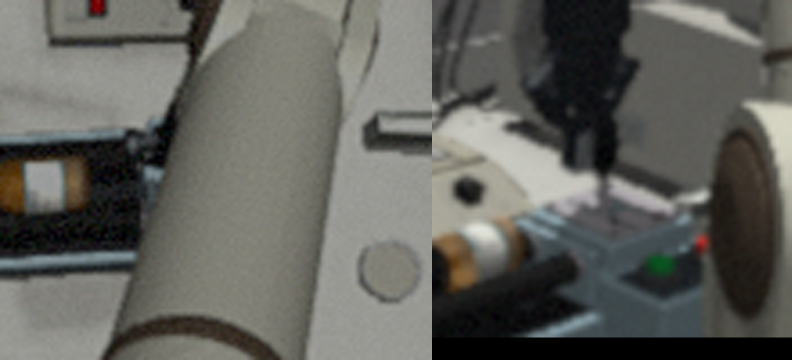

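Request:
step_arm(twist=[[0,0,0],[0,0,0],[0,0,-10],[0,0,-20],[0,0,-30],[0,0,-40],[0,0,-50],[0,0,-60],[0,0,-70],[0,0,-80],[0,0,-90],[0,0,-90]], slide=[[0,1.5,0],[-0.1,4,0],[-0.1,4,0],[-0.1,4,0],[-0.1,4,0],[-0.1,4,0],[-0.1,4,0],[-0.1,4,0],[-0.1,4,0],[-0.1,4,0],[-0.1,4,0],[-0.1,4,0]], claw=[0,0,0,0,0,0,0,0,0,0,0,0])

```text
clock: 9.3
eef_pos: [0.4942, -0.2221, 0.1678]
tcp_rot: [0.69, 0.724, -0.0, -0.0]
contact_force: [0.2, 0.3, 0.5]
grip_width: 0.003
```

```bash

python3 look.py p8;python3 meas.py pics/p8_s.png 150 175 300 316
```

```text
[ 0.4943 -0.2222  0.168 ] [ 0.4 -0.4 -0.1] [ 0.19  0.38  0.23  1.91 -0.11  0.86  0.52]
tcp roller -0.0003082852309058252 0.08984721287815656
45 (np.int32(141), array([305.06, 158.43]), array([300, 150,  11,  19], dtype=int32))
50 (np.int32(154), array([305.07, 158.44]), array([300, 150,  11,  19], dtype=int32))
60 (np.int32(180), array([305.62, 159.36]), array([300, 150,  16,  21], dtype=int32))
```

View pics/p8.png

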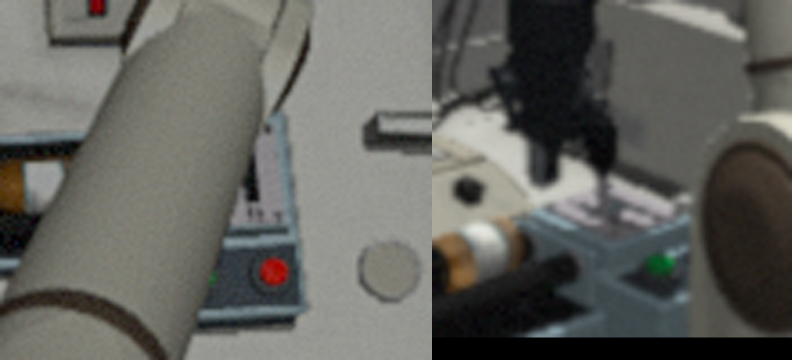

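Request:
step_arm(twist=[[0,0,0],[0,0,0],[0,0,0],[0,0,0],[0,0,0],[0,0,0],[0,0,0],[0,0,0]], slide=[[0.1,-1.5,0],[0.2,-3,0],[0.2,-4,0],[0.2,-4.5,0],[0.3,-5,0],[0.3,-5.5,0],[0.3,-6,0],[0.3,-6,0]], claw=[0,0,0,0,0,0,0,0])

```text
clock: 10.4
eef_pos: [0.4974, -0.2832, 0.1684]
tcp_rot: [0.691, 0.723, -0.0, 0.0]
contact_force: [-1.0, -0.4, 0.5]
grip_width: 0.002
```

```bash

python3 look.py p9
```

```text
[ 0.4972 -0.283   0.1683] [ 0.5 -0.2  0. ] [ 0.28  0.43  0.24  1.84 -0.13  0.89  0.63]
tcp roller -0.0001966807003439085 0.028924359399743586
```

View pics/p9.png

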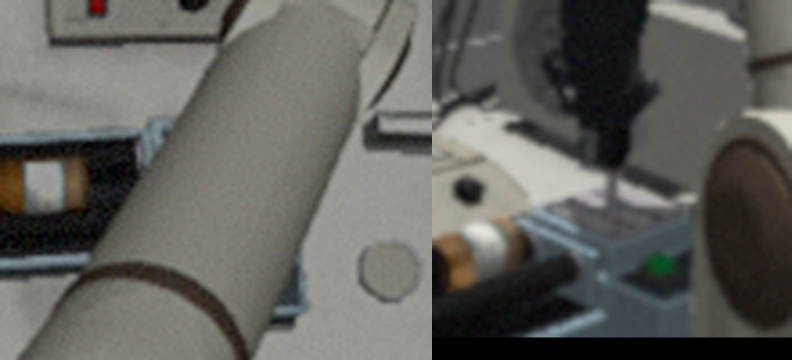

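Request:
step_arm(twist=[[0,0,0],[0,0,0],[0,0,0],[0,0,0],[0,0,0],[0,0,0]], slide=[[0,-0.6,0],[0.1,-1.2,0],[0.1,-1.8,0],[0.1,-2.4,0],[0.1,-2.9,0],[0.1,-2.9,0]], claw=[0,0,0,0,0,0])

```text
clock: 11.25
eef_pos: [0.4981, -0.3125, 0.1682]
tcp_rot: [0.691, 0.723, -0.0, 0.0]
contact_force: [-0.6, 0.5, -0.6]
grip_width: -0.0
```

```bash

python3 look.py p10
```

```text
[ 0.498  -0.3121  0.1682] [-0.7  1.  -0.8] [ 0.32  0.45  0.25  1.8  -0.14  0.9   0.68]
tcp roller -0.0007864784334096247 -0.00017782136962645118
```

View pics/p10.png

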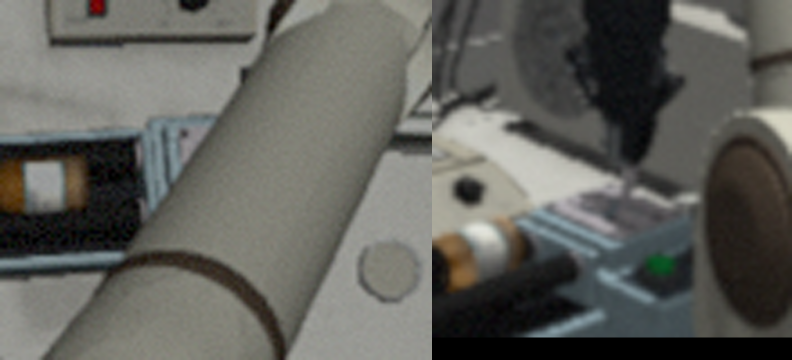

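Request:
step_arm(twist=[[0,0,0],[0,0,0],[0,0,0]], slide=[[0,-0.2,0],[0,-0.4,0],[0,-0.4,0]], claw=[0,0,0])

```text
clock: 11.72
eef_pos: [0.4982, -0.3153, 0.1681]
tcp_rot: [0.69, 0.723, 0.0, -0.0]
contact_force: [-0.4, 1.7, -0.7]
grip_width: -0.003
```

Request:
step_arm(twist=[[0,0,0],[0,0,0],[0,0,0]], slide=[[0,2,0],[-0.2,6,0],[-0.2,6,0]], claw=[0,0,0])

```text
clock: 12.1
eef_pos: [0.4969, -0.2505, 0.1682]
tcp_rot: [0.688, 0.725, 0.001, -0.001]
contact_force: [0.7, 0.2, -0.3]
grip_width: 0.004
```

```bash

python3 look.py p11;python3 meas.py pics/p11_s.png 150 175 308 325;python3 -c "
import cv2;a=cv2.imread('pics/p11_s.png')[140:180,285:335];cv2.imwrite('pics/p11z.png',cv2.resize(a,None,fx=14,fy=14,interpolation=cv2.INTER_NEAREST))"
```

```text
[ 0.4967 -0.2545  0.1687] [-0.8  0.5  0.3] [ 0.23  0.4   0.24  1.88 -0.12  0.87  0.58]
tcp roller 0.0006435024600194735 0.05740544062310244
45 (np.int32(33), array([309.79, 152.91]), array([308, 150,   6,   8], dtype=int32))
45 (np.int32(74), array([315.78, 159.34]), array([313, 153,   7,  14], dtype=int32))
50 (np.int32(36), array([309.86, 153.03]), array([308, 150,   6,   9], dtype=int32))
50 (np.int32(75), array([315.76, 159.43]), array([313, 153,   7,  14], dtype=int32))
60 (np.int32(140), array([313.58, 158.09]), array([308, 150,  12,  19], dtype=int32))
60 (np.int32(24), array([319.83, 170.46]), array([316, 168,   9,   5], dtype=int32))
```

View pics/p11.png

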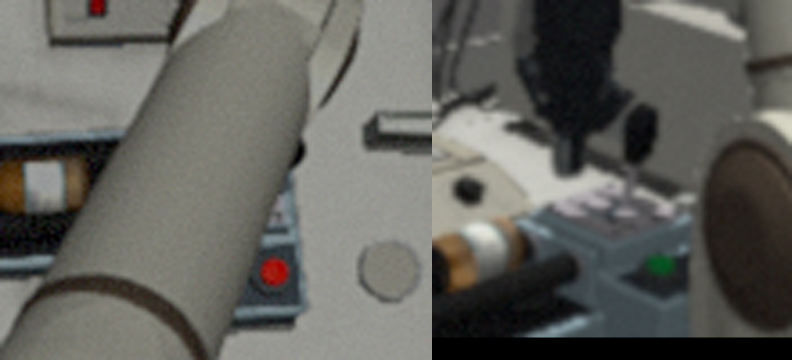

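View pics/p11z.png

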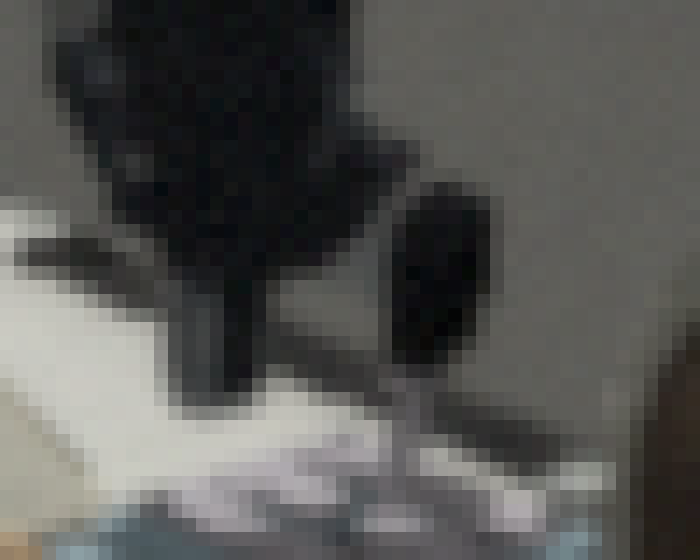

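Request:
step_arm(twist=[[0,0,0],[0,0,10],[0,0,20],[0,0,30],[0,0,40],[0,0,50],[0,0,60],[0,0,70],[0,0,80],[0,0,90],[0,0,90],[0,0,90]], slide=[[-2,0,0],[-4,0,0],[-5.6,0,0],[-5.6,0,0],[-5.6,0,0],[-5.6,0,0],[-5.6,-1,0],[-5.6,-3,0],[-5.6,-5,0],[-5.6,-7,0],[-5.6,-9.1,0],[-5.6,-9.1,0]], claw=[0,0,0,0,0,0,0,0,0,0,0,0])

```text
clock: 13.7
eef_pos: [0.4395, -0.3492, 0.1683]
tcp_rot: [-0.02, 1.0, -0.001, -0.0]
contact_force: [0.1, -0.2, -0.0]
grip_width: -0.0
```

```bash

python3 look.py p12
```

```text
[ 0.4401 -0.3463  0.1681] [ 0.3  0.1 -0.1] [ 0.64  0.4  -0.02  1.86  0.01  0.88  2.22]
tcp roller -0.060202107149643455 -0.03159879294034995
```

View pics/p12.png

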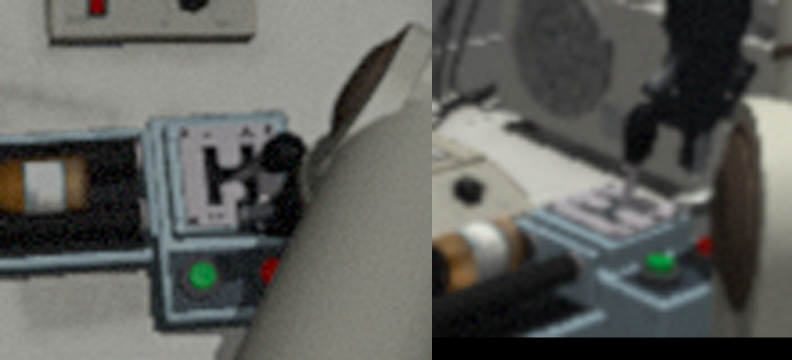

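Request:
step_arm(twist=[[0,0,0],[0,0,0],[0,0,0],[0,0,0],[0,0,0],[0,0,0],[0,0,0],[0,0,0],[0,0,0],[0,0,0],[0,0,0]], slide=[[1.5,0.1,0],[2.5,0.1,0],[3.2,0.2,0],[3.8,0.2,0],[4.4,0.2,0],[5,0.2,0],[5.6,0.3,0],[6.2,0.3,0],[6.6,0.3,0],[6.9,0.3,0],[6.9,0.3,0]], claw=[0,0,0,0,0,0,0,0,0,0,0])

```text
clock: 15.18
eef_pos: [0.5098, -0.3435, 0.1684]
tcp_rot: [-0.023, 1.0, -0.0, 0.0]
contact_force: [-1.6, -0.1, -0.7]
grip_width: 0.002
```

```bash

python3 look.py p13
```

```text
[ 0.5097 -0.3435  0.1685] [-0.8 -0.4 -0.9] [ 0.57  0.49 -0.03  1.73  0.02  0.93  2.15]
tcp roller 0.009375034137133278 -0.03212486510116488
```

View pics/p13.png

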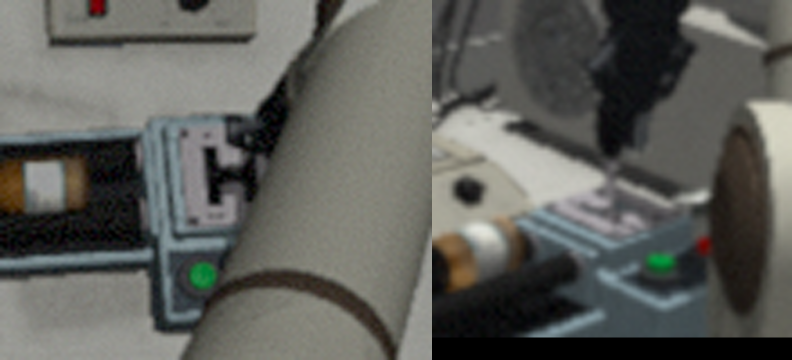

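Not at the stop yet, as the force is low. I'll push on in small steps and watch the force.

Request:
step_arm(twist=[[0,0,0],[0,0,0],[0,0,0]], slide=[[0.2,0,0],[0.4,0,0],[0.4,0,0]], claw=[0,0,0])

```text
clock: 15.65
eef_pos: [0.5127, -0.3434, 0.1681]
tcp_rot: [-0.023, 1.0, 0.0, -0.001]
contact_force: [-4.1, 0.7, 0.7]
grip_width: -0.0
```

Request:
step_arm(twist=[[0,0,0],[0,0,0],[0,0,0]], slide=[[0.2,0,0],[0.4,0,0],[0.4,0,0]], claw=[0,0,0])

```text
clock: 16.02
eef_pos: [0.5139, -0.3436, 0.1678]
tcp_rot: [-0.023, 1.0, 0.001, -0.003]
contact_force: [-11.8, 2.6, 5.4]
grip_width: 0.001
```

Request:
step_arm(twist=[[0,0,0],[0,0,0],[0,0,0],[0,0,0],[0,0,0]], slide=[[-2,0,0],[-5,0,0],[-10,0,0],[-10.8,0,0],[-10.8,0,0]], claw=[0,0,0,0,0])

```text
clock: 16.65
eef_pos: [0.4104, -0.3441, 0.1692]
tcp_rot: [-0.023, 1.0, -0.001, 0.001]
contact_force: [0.6, 0.4, 0.2]
grip_width: 0.0
```

```bash

python3 look.py p14;python3 meas.py pics/p14_t.png 150 185 330 352; python3 meas.py pics/p14_s.png 145 172 300 316; python3 -c "
from h import *
for s in(.2,.24,.26):print(proj('top',knob(s,.2)),proj('scene',knob(s,.2)))"
```

```text
[ 0.4115 -0.3436  0.1689] [0.9 0.2 0.5] [ 0.67  0.36 -0.02  1.92  0.01  0.85  2.26]
tcp roller -0.08865556590845886 -0.027545575694674335
45 (np.int32(111), array([345.8 , 160.86]), array([340, 155,  12,  13], dtype=int32))
45 (np.int32(64), array([336.  , 178.55]), array([330, 172,  12,  13], dtype=int32))
50 (np.int32(118), array([345.68, 161.  ]), array([340, 155,  12,  13], dtype=int32))
50 (np.int32(67), array([336.09, 178.45]), array([330, 172,  12,  13], dtype=int32))
60 (np.int32(124), array([345.43, 161.23]), array([340, 155,  12,  14], dtype=int32))
60 (np.int32(71), array([336.3 , 178.21]), array([330, 170,  12,  15], dtype=int32))
45 (np.int32(75), array([308.77, 157.8 ]), array([306, 152,   7,  13], dtype=int32))
50 (np.int32(87), array([308.26, 158.6 ]), array([301, 152,  12,  14], dtype=int32))
60 (np.int32(103), array([307.7 , 159.07]), array([300, 152,  13,  15], dtype=int32))
[346.62323693 163.13046431] [310.50002065 157.92064976]
[346.22896379 161.34359898] [309.36176896 157.83708334]
[346.02074082 160.46758676] [308.7944834  157.81831141]
```

View pics/p14.png

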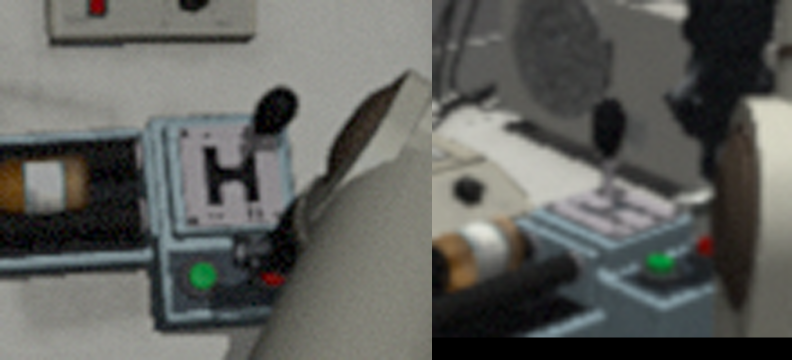

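Request:
step_arm(twist=[[0,0,0],[0,0,0],[0,0,0],[0,0,0],[0,0,0]], slide=[[0,3,0],[-0.1,6,0],[-0.1,6,-2],[-0.1,6,-4.5],[-0.1,6,-4.5]], claw=[0,0,0,0,0])

```text
clock: 17.38
eef_pos: [0.4087, -0.2822, 0.1219]
tcp_rot: [-0.024, 1.0, 0.001, -0.001]
contact_force: [0.4, 0.5, 0.1]
grip_width: 0.006
```

```bash

python3 look.py p15
```

```text
[ 0.4095 -0.2834  0.1236] [-0.7 -1.1 -0.3] [ 0.59  0.37 -0.04  2.04  0.02  0.73  2.15]
tcp roller -0.08784700343328816 0.032689475806685644
```

View pics/p15.png

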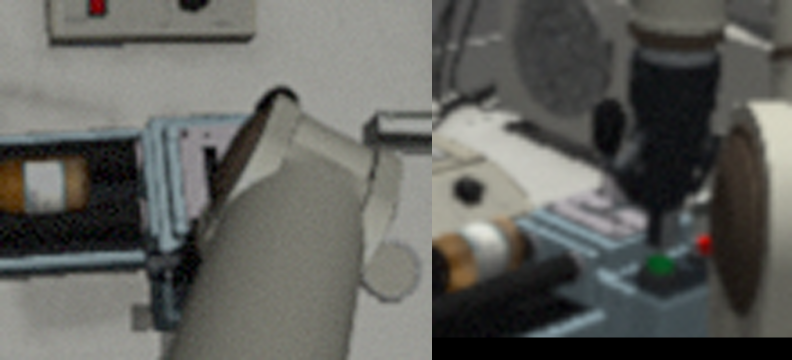

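The fingertip is right above the green button. I'll press it now.

Request:
step_arm(twist=[[0,0,0],[0,0,0],[0,0,0],[0,0,0],[0,0,0],[0,0,0]], slide=[[0,0,-0.4],[0,0,-0.8],[0,0,-1.1],[0,0,-1.4],[0,0,-1.6],[0,0,-1.6]], claw=[0,0,0,0,0,0])

```text
clock: 18.23
eef_pos: [0.4085, -0.2837, 0.108]
tcp_rot: [-0.023, 1.0, -0.0, 0.0]
contact_force: [-2.6, 0.9, 9.3]
grip_width: 0.002
```

Request:
step_arm(twist=[[0,0,0],[0,0,0]], slide=[[0,0,-0.2],[0,0,-0.2]], claw=[0,0])

```text
clock: 18.48
eef_pos: [0.4086, -0.2837, 0.1077]
tcp_rot: [-0.023, 1.0, -0.0, 0.0]
contact_force: [-7.0, 4.4, 25.8]
grip_width: 0.0
```

Request:
step_arm(twist=[[0,0,0],[0,0,0],[0,0,0],[0,0,0],[0,0,0],[0,0,0],[0,0,0]], slide=[[0,0,1],[0,0,4],[0,0,8],[-2,0,12],[-5,3,15],[-6,8,16],[-6,12,16]], claw=[0,0,0,0,0,0,0])

```text
clock: 19.35
eef_pos: [0.3478, -0.1624, 0.2662]
tcp_rot: [-0.023, 1.0, -0.001, 0.001]
contact_force: [1.5, 0.6, -0.2]
grip_width: 0.001
```

```bash

python3 look.py p16;python3 meas.py pics/p16_t.png 150 172 330 356; python3 meas.py pics/p16_s.png 145 172 300 316
```

```text
[ 0.3481 -0.1599  0.2655] [ 0.  -0.2 -0.4] [ 0.51 -0.04 -0.14  2.15 -0.01  1.02  1.99]
tcp roller -0.1434237136216395 0.15893318345412405
45 (np.int32(113), array([345.81, 160.95]), array([340, 155,  12,  13], dtype=int32))
50 (np.int32(118), array([345.59, 161.02]), array([340, 155,  12,  13], dtype=int32))
60 (np.int32(131), array([345.24, 161.43]), array([338, 155,  15,  15], dtype=int32))
45 (np.int32(138), array([308.09, 150.97]), array([300, 145,  16,  20], dtype=int32))
50 (np.int32(146), array([308.07, 151.12]), array([300, 145,  16,  20], dtype=int32))
60 (np.int32(182), array([307.57, 152.99]), array([300, 145,  16,  21], dtype=int32))
```

View pics/p16.png

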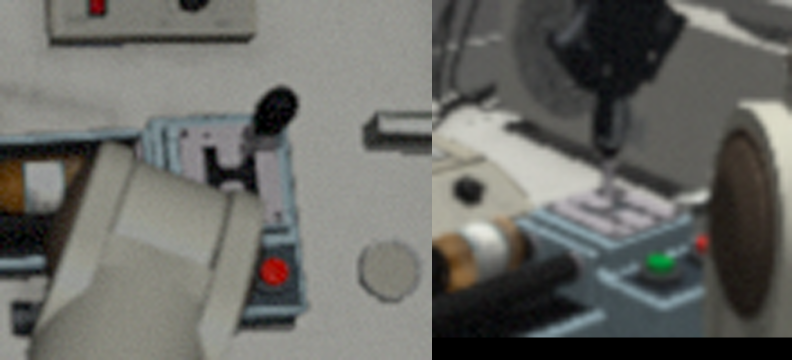

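View pics/p16_t.png

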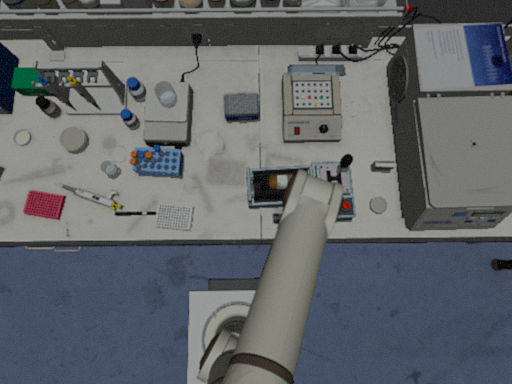

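```bash
python3 -c "
from h import *
print(env.finish_job())"
```

```text
the job is handed in; nothing more can be done
None
```

I handed the job in at about 19.5 s of the 53 s allowed. The lever is home in slot 3, and the green start button was pressed only after that. No verdict is reported.

**How it went:** With the gripper shut the whole time, the fingertips pushed the lever from about +0.155 rad back to the middle. They then pushed it across to the right slot and forward until it met the stop at about 12 N.

**Lever:** After the press, the top view put the knob at (345.7, 161.0) px, the same as before it, which is about +0.25 rad. Before the press, the scene view gave about +0.26 with the knob in the right slot. In the last scene view the gripper hid the knob, so only the top view confirms the final position.

**Start button:** I pressed it to 26 N, well past the 5 N it needs, and the fingertip stopped at the height of a fully pressed button. The last scene view shows it up again.

**Surroundings:** The stop button was never touched. The bottle, timer, petri dish, plate, marker and beaker look unmoved in the last pictures; the arm partly covers the bottle there.

**One thing went wrong:** On the first sideways push, a gripper linkage pressed on the top of the knob with about 15 N. I backed off, turned the gripper 90° and finished the crossing with low forces.

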